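Hold the suction gauge on the leaning test nipple

TASK

Take the suction gauge with the green collar out of the parking block and push it squarely onto the leaning test nipple of the outlet manifold until the orange sleeve snaps all the way down. Finish while still holding the gauge there, pressed fully home against the spring, as you would to take a reading; do not let go of it. Leave the red gauge, the sample tins, the beaker, the wash bottle and the brush where they stand.

Things in the scene. Friction and masses are not known exactly. Their poses are not given: they have to be found in the camera images.
- gauge: suction gauge with the GREEN collar, 74 mm tall, round, about 0.2 kg, upright at the start in one of the two holes of the parking block. Origin: centre of its open lower end (the mouth); z points from there to the white dial on top. Up from the mouth: steel socket 29 mm across, 26 mm long, with a 17 mm bore all its length; green collar 58 mm across, 26 to 32 mm; then the black barrel
- gauge_grip (a point): middle of the gauge's black barrel, on its axis, 53 mm above the mouth. The barrel is 40 mm across and runs from 32 to 74 mm above the mouth: the place to grip, along its axis, fingertips just over the collar, which then helps to take the push
- gauge_red: a gauge of the same shape and size with a RED collar, in the other hole of the parking block; not wanted, leave it there. Same origin and axes as the green one
- parking: grey plastic parking block fixed on the bench, 75 x 190 x 40 mm high; origin at the centre of its underside. Two 33 mm through holes 55 mm either side of its centre along its y axis; a gauge hangs in its hole by the collar, which rests on the block's top, so its mouth is 14 mm above the bench
- manifold: white board 150 x 240 x 12 mm fixed on the bench, origin at the centre of its underside, x away from the robot at yaw 0, carrying a steel header pipe along its y axis with two brass valves with red levers (all below 80 mm) and, in the middle, an aluminium block with the leaning nipple
- nipple: the leaning test nipple, fixed to the manifold. Origin: on its axis at its foot, 63 mm above the bench; z is the nipple's axis and points out through its tip, leaning 0.5 rad (29 degrees) from vertical towards the manifold's -x side, the robot's side. A steel spigot 14 mm across with a round end, up to 39 mm from the origin; the gauge's bore goes over it, around it is the orange sleeve
- nipple_tip (a point): the round tip of the nipple, on its axis, 39 mm from the nipple's origin; same axes as the nipple
- sleeve_rest (a point): point on the nipple's axis at the top face of the orange sleeve when it is up, 26 mm from the nipple's origin (13 mm below the tip)
- sleeve (a joint): travel of the orange spring sleeve (31 mm across, flat top) down along the nipple, pushed by the gauge's mouth: 0 = up, 0.008 m = down on its stop. Yields at about 3.5 N, resists up to about 9 N near 0.0015 m, gives way with a snap from 0.004 m (falling to about 2 N near 0.0065 m) and pushes back with about 7 N at the stop; let go, it springs up again
- tin_a: closed round sample tin, 60 mm across, 48 mm high, yellow band, carrying tin_b; origin at the centre of its underside
- tin_b: closed sample tin, same size, blue band, standing on tin_a
- tin_c: closed sample tin, same size, plain, standing on the bench nearer the robot
- tin_d: closed sample tin, same size, yellow band, standing on the far part of the bench
- beaker: glass beaker 72 mm across, 90 mm high; origin at the centre of its underside
- wash_bottle: white bottle with red cap, 64 mm across, 170 mm high; origin at the centre of its underside
- brush: small hand brush, 190 mm long, lying flat on the bench; origin under its middle

How it is judged:
By the outcome, as a careful person would: the job done as asked, in the order asked, and still so for the second after the job is handed in, while the arm keeps its last pose, push and grip.
It also fails if it takes over 38 s, if anything falls off the work surface, if the arm or the gripper's body presses on something with over 40 N, if the wrist force passes 120 N, or if a joint passes its speed limit or range.

ROBOT

A 6-joint arm with a two-finger parallel gripper is mounted at the origin on the work surface. World frame = base frame: x ahead of the robot, y to its left, z up, the work surface at z = 0. Lengths are in m, angles in rad, forces in N, time in s.
With the tool pointing down it reaches from about 0.225 to 0.875 m from the base axis. Payload 3.4 kg.
Tool frame: the origin (TCP) lies on the centre line of the jaws, within the pads' length; the fingertips stand 11 mm ahead of it and the grasp point (between the pads) lies 8 mm behind it; z points along the fingers, y is the line along which they close (so a half turn about z gives the same grasp; the last joint's range is limited). The gripper opens to 85 mm and grips with 20 to 120 N. Pads are 22 mm wide; open, the fingers measure 114 mm over their backs; the gripper's body (76 mm by 85 mm) begins 54 mm behind the grasp point. The pads swing forward as they close: fully open they stand 13 mm farther back than shut.
Start: joints at [1.177, 0.276, 1.505, -0, 1.361, -0.121], TCP at [0.155, 0.554, 0.242] pointing down, gripper open.
Joint ranges: [-2.89, 2.89], [-0.75, 2.08], [0.22, 2.7], [-1.18, 4.32], [0.11, 2.71], [-2.7, 2.7]. Speed limits (rad/s): [2.57, 2.57, 3.14, 3.14, 3.14, 3.14].

INTERFACE

Orientations are given as a unit quaternion [w, x, y, z].
In Python, from rig import manip, eyes, job gives the robot as it stands.
- The arm moves only by the tool drive_tool, never from a script. Its argument "rows" is a list of rows, each a list of 3 entries, a list of its own where there are three numbers: the turn, a rotation vector about the world's x, y, z in rad, then the shift along the world's x, y, z in cm, then the finger opening in cm, from 0 to 8.54. A call has 1 to 8 rows; each row shifts and turns the commanded pose from where the row before left it; what a row does not reach is not made up. A row lasts 1/8 s, in which the tool goes at most 62.5 mm and 10.7 degrees, less where a joint would pass 70% of its speed; a pose out of reach is approached as far as the arm can. A call is refused whole if a number of a shift passes 6.25 or a number of a turn 0.188, either way. A call with a gripper value outside its range is refused whole. The fingers move at their own pace and stop on an object; "force" is the grip in N (left out, the last holds). Time passes only in rows, so rows that do not move let the fingers close. It gives the time, the measured TCP pose, the force, the opening and the grip force at its end, in the units of the state.
- manip.get_state(): the state, without advancing time (a new reading comes with each control period).
- eyes.get_image(name): name is "side" or "top"; returns the picture (384x512x3 uint8, red, green, blue); there is no depth.
- eyes.get_calibration(name): a dict with "camera_matrix" (3x3 intrinsics, pixels), "k1" (the pictures are not rectified: a ray, as slopes to the right and down, at radius r is drawn at 1 + k1 r^2 times it, then the intrinsics apply), "view" (4x4, takes a point from world to camera coordinates). Camera axes: x right, y up, looking along -z (the intrinsics and any distortion apply to the point x, -y, -z); pixel columns grow to the right and rows downward; lengths in m; the calibration is good to about 2 mm. A picture is of the moment at which its call begins. get_calibration takes no time and is no camera call.
- job.sign_off(): hands the job in; it is judged then, once.
The state is a dict: "clock": time; "qpos": joint angles; "qd": joint speeds; "effort": joint torques, N m; "position": TCP position; "ee_rot": TCP orientation; "contact_force": force on the tool from outside, world axes, zero at the start; "moment": the same for the moment, N m; "width": finger opening in m; "gripper_force": force on a finger pad.
Only numpy, scipy, OpenCV 4.12 (cv2) and the standard library are available. Lean on these libraries where they do the work, as an engineer would, in place of code of your own. Each camera call takes 0.05 s, during which the arm holds its last target. There are 200 camera calls.

## Working session

There is one attempt and no reset: what is moved stays moved. The work goes in short steps, Python scripts to look and compute and a tool call to move; the robot and the scene stay as the last step left them, time stands still between calls to the robot, and variables do not carry over. Pictures are saved under pics/ and viewed, at most 10 in all, crops included, and the job is handed in when it is done.

Besides the shell and the picture viewer there is one more tool, called after "Request:" in YAML: its name, and indented under it one key for each argument. drive_tool: Moves the arm, as the interface text tells. Its arguments: {"type":"object","properties":{"rows":{"type":"array"},"force":{"type":"number"}},"required":["rows"]}

```bash
mkdir -p pics; cat > h.py <<'E'
import numpy as np, cv2
from rig import manip, eyes, job
def ray(cam,u,v):
    c=eyes.get_calibration(cam);K=np.array(c["camera_matrix"]);V=np.array(c["view"]);k=c["k1"]
    p=np.linalg.solve(K,[u,v,1.])[:2];q=p.copy()
    for _ in range(30): q=p/(1+k*(q@q))
    d=V[:3,:3].T@np.array([q[0],-q[1],-1.]);o=-V[:3,:3].T@V[:3,3]
    return o,d/np.linalg.norm(d)
def plane(cam,u,v,z):
    o,d=ray(cam,u,v);return o+d*(z-o[2])/d[2]
def tri(a,b):
    (o1,d1),(o2,d2)=ray("top",*a),ray("side",*b)
    s=np.linalg.lstsq(np.c_[d1,-d2],o2-o1,rcond=None)[0]
    p,q=o1+s[0]*d1,o2+s[1]*d2;return (p+q)/2,np.linalg.norm(p-q)
def proj(cam,P):
    c=eyes.get_calibration(cam);K=np.array(c["camera_matrix"]);V=np.array(c["view"]);k=c["k1"]
    x=V[:3,:3]@np.asarray(P,float)+V[:3,3];s=np.array([x[0],-x[1]])/-x[2]
    s=s*(1+k*(s@s));return (K@[s[0],s[1],1])[:2]
def snap(cam,name):
    im=eyes.get_image(cam)[:,:,::-1].copy();cv2.imwrite(f"pics/{name}.png",im);return im
E
python3 - <<'E'
from h import *
for c in("top","side"):
    snap(c,c+"0");cal=eyes.get_calibration(c);V=np.array(cal["view"]);print(c,-V[:3,:3].T@V[:3,3],V[:3,:3].round(2).tolist(),cal["camera_matrix"],cal["k1"])
print(manip.get_state())
E
```

```text
top [0.42204136 0.08023056 1.4881982 ] [[0.03, -1.0, -0.0], [0.99, 0.03, 0.12], [-0.12, -0.01, 0.99]] [[427.31937884   0.         263.51746628]
 [  0.         427.31937884 194.19418316]
 [  0.           0.           1.        ]] -0.10058504813842617
side [ 0.31260148 -0.65897031  0.78836317] [[0.93, -0.36, -0.01], [0.26, 0.63, 0.73], [-0.26, -0.68, 0.68]] [[394.74421198   0.         252.89824098]
 [  0.         394.74421198 199.65086134]
 [  0.           0.           1.        ]] -0.02559619769449286
{'clock': 0.1, 'qpos': array([ 1.17699399e+00,  2.76546782e-01,  1.50595339e+00,  3.14188701e-05,
        1.36069776e+00, -1.20981361e-01]), 'qd': array([ 0.0010626 ,  0.00069686, -0.00230238, -0.00184827, -0.00057295,
        0.00189417]), 'effort': array([ 2.73140271e-03, -4.17707455e+01, -2.46402311e+01, -1.68760985e-04,
        5.69779470e-03, -7.27724142e-06]), 'position': array([0.15475441, 0.55334506, 0.2415388 ]), 'ee_rot': array([-2.19174577e-04,  1.35991047e-01,  9.90709741e-01, -7.72287952e-04]), 'contact_force': array([ 0.31186883, -0.15765636,  0.35515226]), 'moment': array([-0.00754241,  0.00024636,  0.06832421]), 'gripper_force': 0.0, 'width': 0.08544723117396083}
```

View pics/top0.png

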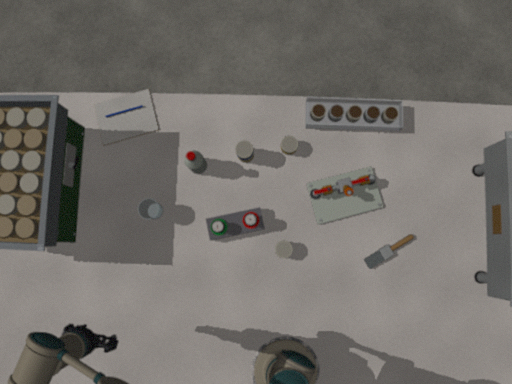

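View pics/side0.png

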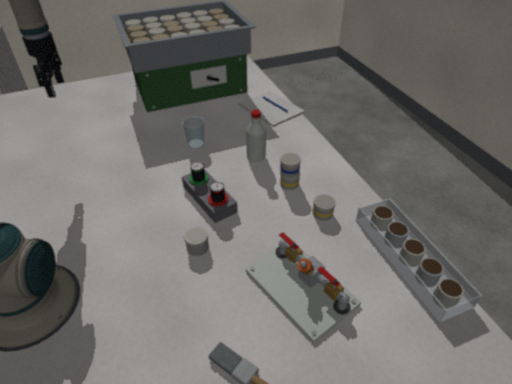

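The top view shows the green gauge at about (218,227), the red gauge at (251,220) and the orange sleeve at (347,188). In the side view they are at (199,173), (218,193) and (306,266). Next I'll measure them with masks and look at enlarged crops.

```bash
python3 - <<'E'
from h import *
t=cv2.imread("pics/top0.png");s=cv2.imread("pics/side0.png")
a=cv2.resize(t[170:260,195:395],None,fx=4,fy=4,interpolation=cv2.INTER_CUBIC)
def c(im,y,x): return cv2.resize(im[y:y+60,x:x+100],None,fx=4,fy=4,interpolation=cv2.INTER_CUBIC)
b=np.hstack([c(s,150,165),c(s,230,265)])
cv2.imwrite("pics/crop0.png",np.clip(np.vstack([a,b]).astype(float)*1.5,0,255).astype(np.uint8))
def blobs(im,lo,hi,n):
    h=cv2.cvtColor(im,cv2.COLOR_BGR2HSV);m=cv2.inRange(h,lo,hi)
    N,_,st,ce=cv2.connectedComponentsWithStats(m)
    for i in range(1,N):
        if st[i,4]>12: print(n,st[i].tolist(),ce[i].round(1))
for n,im in(("top",t),("side",s)):
    blobs(im,(50,120,30),(85,255,255),n+" green");blobs(im,(5,150,80),(16,255,255),n+" orange")
    blobs(im,(0,170,80),(4,255,255),n+" red");blobs(im,(172,150,60),(180,255,255),n+" red2")
    h=cv2.cvtColor(im,cv2.COLOR_BGR2HSV)
    m=cv2.inRange(h,(35,0,120),(95,90,255))
E
```

```text
top green [211, 219, 16, 16, 69] [221.  227.9]
top green [60, 225, 5, 9, 13] [ 61.8 228.9]
top orange [359, 176, 10, 3, 15] [363.5 177.1]
top orange [322, 186, 10, 5, 20] [327.4 187.4]
top orange [344, 186, 9, 10, 40] [347.5 190. ]
top red [187, 152, 8, 8, 45] [190.6 155.4]
top red [352, 179, 11, 5, 31] [357.1 180.9]
top red [315, 189, 10, 5, 28] [319.5 190.9]
top red [243, 213, 12, 15, 33] [247.  222.7]
top red [256, 216, 3, 9, 14] [257.1 220.4]
side green [227, 60, 8, 6, 18] [230.8  62.7]
side green [233, 62, 11, 10, 31] [238.5  66.8]
side green [166, 68, 18, 20, 88] [173.7  77. ]
side green [185, 68, 5, 12, 20] [186.6  73.6]
side green [149, 70, 12, 11, 26] [154.9  75.8]
side green [161, 70, 11, 9, 29] [164.2  73. ]
side green [136, 74, 9, 20, 53] [139.8  81.6]
side green [228, 75, 12, 18, 60] [234.   83.6]
side green [157, 80, 8, 7, 20] [160.1  83.6]
side green [179, 80, 5, 7, 13] [180.5  82.9]
side green [184, 80, 6, 6, 14] [186.6  82.8]
side green [150, 85, 9, 7, 13] [154.2  88.2]
side green [167, 87, 10, 9, 25] [173.1  90.7]
side green [186, 87, 5, 5, 13] [187.8  88.6]
side green [207, 87, 7, 7, 17] [209.7  90.5]
side green [199, 88, 13, 11, 37] [203.4  93.3]
side green [214, 89, 6, 8, 20] [216.6  93.3]
side green [178, 90, 6, 11, 20] [180.4  94.8]
side green [149, 93, 11, 11, 34] [153.1  98.4]
side green [143, 95, 6, 6, 13] [145.1  98. ]
side green [165, 97, 11, 5, 23] [170.1  98.6]
side green [157, 101, 7, 7, 21] [160.  104.4]
side green [190, 174, 18, 11, 87] [199.  180.1]
side orange [298, 259, 13, 13, 93] [304.5 265.7]
side red [252, 110, 8, 6, 34] [255.3 112.4]
side red [209, 196, 4, 9, 19] [210.2 200.1]
side red [281, 234, 17, 15, 58] [288.2 240.6]
side red [319, 268, 15, 16, 73] [326.4 274.5]
```

View pics/crop0.png

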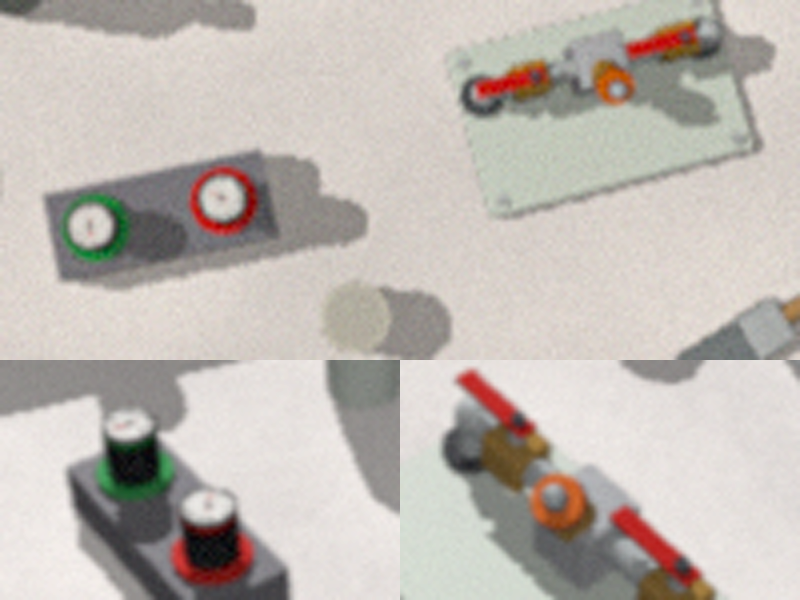

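The crops show the dials well. In the top view the green dial is at (217.6,226.6) and the red at (250.4,219.4). In the side view they are at (197.4,166.1) and (217,186.6). The nipple tip is at (349.1,192.1) top and (303.6,264.2) side. The board corners in the top view are (318.8,224.2), (384.2,207.5) and (308,183.7).

```bash
python3 - <<'E'
from h import *
np.set_printoptions(precision=4,suppress=True)
o=-0.375
g=tri((217.6+o,226.6+o),(197.4+o,166.1+o));r=tri((250.4+o,219.4+o),(217+o,186.6+o))
t=tri((349.1+o,192.1+o),(303.6+o,264.2+o))
print("green",g,plane("top",217.2,226.2,.088),"red",r,plane("top",250,219,.088),np.linalg.norm(g[0]-r[0]))
d=r[0]-g[0];print("block y yaw",np.arctan2(-d[0],d[1]), np.arctan2(d[0],-d[1]))
print("tip",t)
A,B,C=[plane("top",u+o,v+o,.012) for u,v in((318.8,224.2),(384.2,207.5),(308,183.7))]
print(A,B,C,np.linalg.norm(A-B),np.linalg.norm(A-C))
y=A-B; print("manifold yaw from y",np.arctan2(-y[0],y[1]));x=C-A;print("from x",np.arctan2(x[1],x[0]))
ctr=(B+C)/2;print("board centre",ctr)
E
```

```text
green (array([0.4809, 0.2376, 0.0883]), np.float64(0.0017554758329700662)) [0.4801 0.2379 0.088 ] red (array([0.5071, 0.1311, 0.0877]), np.float64(0.0002834199508221617)) [0.507  0.1312 0.088 ] 0.10974033974431287
block y yaw -2.9001682830483295 0.2414243705414635
tip (array([ 0.6064, -0.1924,  0.0888]), np.float64(0.0008143058488317962))
[ 0.5019 -0.103   0.012 ] [ 0.5665 -0.3315  0.012 ] [ 0.6422 -0.063   0.012 ] 0.23746820122632079 0.14586341892607857
manifold yaw from y 0.27525596947365916
from x 0.2777490602287582
board centre [ 0.6043 -0.1973  0.012 ]
```

Heights and spacing check out: both dials are at 88 mm, and they are 109.7 mm apart against the 110 mm given. The manifold yaw is about 0.276. Next I'll check wrist feasibility and refine the nipple from the orange ring.

```bash
python3 - <<'E'
from h import *
from scipy.spatial.transform import Rotation as R
from scipy.optimize import least_squares
np.set_printoptions(precision=4,suppress=True)
s=manip.get_state();q=s["qpos"]
ee=R.from_quat(s["ee_rot"],scalar_first=True)
def fk(q1,q23,q4,q5,q6):return R.from_euler("ZYZYZ",[q1,q23,q4,q5,q6])
print((ee.inv()*fk(q[0],q[1]+q[2],q[3],q[4],q[5])).as_rotvec(),ee.as_matrix()[:,1])
down=R.from_rotvec([0,0,.548])*ee
for tag,pre in(("a",0),("b",-np.pi)):
  T=R.from_rotvec(np.array([.136,-.481,0]))*R.from_rotvec([0,0,pre])*down
  for q1 in(-.3,-.45):
   for q23 in(1.5,1.9):
    best=min((least_squares(lambda v:(T.inv()*fk(q1,q23,*v)).as_rotvec(),[a,1.1,b]) for a in(-.4,.4) for b in(-2.2,1,-1)),key=lambda r:r.cost)
    print(tag,q1,q23,best.x,best.cost.round(6))
# orange ring
for n,(u,v) in(("top",(347,190)),("side",(304,265))):
  im=cv2.imread(f"pics/{n}0.png")[v-14:v+14,u-14:u+14]
  b=cv2.resize(im,None,fx=8,fy=8,interpolation=cv2.INTER_CUBIC).astype(int)
  m=((b[:,:,2]-b[:,:,0]>70)&(b[:,:,1]-b[:,:,0]>5)&(b[:,:,2]>110)).astype(np.uint8)
  cs,_=cv2.findContours(m,cv2.RETR_CCOMP,cv2.CHAIN_APPROX_NONE)
  for c in cs:
    if len(c)>30:
      e=cv2.fitEllipse(c);print(n,"ellipse",(np.array(e[0])+.5)/8-.5+[u-14,v-14],np.array(e[1])/8,e[2],cv2.contourArea(c)/64)
yaw=.276
n_=np.array([-np.sin(.5)*np.cos(yaw),-np.sin(.5)*np.sin(yaw),np.cos(.5)])
# predicted pixels for tip/sleeve if foot on board x offset d from centre
for d in(0,.01,.02):
  f=np.array([.6043+d*np.cos(yaw),-.1973+d*np.sin(yaw),.063])
  print(d,[proj(c,f+n_*h) for c in("top","side") for h in(.039,.026)])
E
```

```text
Traceback (most recent call last):
  File "scipy/spatial/transform/_rotation.pyx", line 1413, in scipy.spatial.transform._rotation.Rotation.from_euler
ValueError: Expected axis specification to be a non-empty string of upto 3 characters, got ZYZYZ
```

Request:
drive_tool:
  rows:
    - [[0,0,0.183],[5,-5,0],6.8]
    - [[0,0,0.183],[5,-5,0],6.8]
    - [[0,0,0.182],[5,-5,0],6.8]
    - [[0,0,0],[5,-5,0],6.8]
    - [[0,0,0],[5,-5,0],6.8]
    - [[0,0,0],[5,-4,0],6.8]
    - [[0,0,0],[2.6,-2.6,-3],6.8]
    - [[0,0,0],[0,0,0],6.8]
  force: 60

```text
clock: 1.1
position: [0.4421, 0.275, 0.2098]
ee_rot: [-0.003, -0.116, 0.993, -0.001]
contact_force: [0.7, 0.9, -0.2]
width: 0.0681
gripper_force: 0.0
```

```bash
python3 - <<'E'
from h import *
from scipy.spatial.transform import Rotation as R
from scipy.optimize import least_squares
np.set_printoptions(precision=4,suppress=True)
s=manip.get_state();q=s["qpos"];print(q,s["position"],s["ee_rot"])
ee=R.from_quat(s["ee_rot"],scalar_first=True)
def fk(q1,q23,q4,q5,q6):return R.from_euler("ZYZ",[q1,q23,q4])*R.from_euler("YZ",[q5,q6])
print((ee.inv()*fk(q[0],q[1]+q[2],q[3],q[4],q[5])).as_rotvec(),ee.as_matrix()[:,1])
yaw=.276
n_=np.array([-np.sin(.5)*np.cos(yaw),-np.sin(.5)*np.sin(yaw),np.cos(.5)])
y=np.array([-np.sin(yaw),np.cos(yaw),0])
for tag,Y in(("a",y),("b",-y)):
  T=R.from_matrix(np.c_[np.cross(Y,-n_),Y,-n_])
  for q1 in(-.3,-.45):
   for q23 in(1.5,1.9):
    best=min((least_squares(lambda v:(T.inv()*fk(q1,q23,*v)).as_rotvec(),[a,1.1,b]) for a in(-.4,.4) for b in(-2.2,1,-1)),key=lambda r:r.cost)
    print(tag,q1,q23,best.x,best.cost.round(6))
for n,(u,v) in(("top",(347,190)),("side",(304,265))):
  im=cv2.imread(f"pics/{n}0.png")[v-14:v+14,u-14:u+14]
  b=cv2.resize(im,None,fx=8,fy=8,interpolation=cv2.INTER_CUBIC).astype(int)
  m=((b[:,:,2]-b[:,:,0]>70)&(b[:,:,1]-b[:,:,0]>5)&(b[:,:,2]>110)).astype(np.uint8)
  cs,_=cv2.findContours(m,cv2.RETR_CCOMP,cv2.CHAIN_APPROX_NONE)
  for c in cs:
    if len(c)>30:
      e=cv2.fitEllipse(c);print(n,"ellipse",(np.array(e[0])+.5)/8-.5+[u-14,v-14],np.array(e[1])/8,e[2],cv2.contourArea(c)/64)
for d in(0,.01,.02):
  f=np.array([.6043+d*np.cos(yaw),-.1973+d*np.sin(yaw),.063])
  print(d,[proj(c,f+n_*h) for c in("top","side") for h in(.039,.026)])
E
```

```text
[ 0.4231  0.2184  1.6682 -0.0005  1.2605 -1.3792] [0.4421 0.275  0.2098] [-0.0025 -0.1156  0.9933 -0.0011]
[ 0.      0.     -1.5708] [-0.2297  0.9733 -0.0015]
a -0.3 1.5 [ 0.2813  1.225  -0.6157] 0.0
a -0.3 1.9 [ 0.3568  0.8444 -0.7608] 0.0
a -0.45 1.5 [ 0.3397  1.2708 -0.7659] 0.0
a -0.45 1.9 [ 0.419   0.8982 -0.9325] 0.0
b -0.3 1.5 [0.2813 1.225  2.5259] 0.0
b -0.3 1.9 [ 0.3568  0.8444 -3.9024] 0.0
b -0.45 1.5 [0.3397 1.2708 2.3757] 0.0
b -0.45 1.9 [0.419  0.8982 2.2091] 0.0
top ellipse [348.2174 191.1061] [7.6839 8.2846] 103.30919647216797 27.984375
top ellipse [353.0172 182.4336] [1.0779 1.7417] 175.44039916992188 1.3359375
top ellipse [358.5649 178.9999] [1.8857 5.8739] 67.48033905029297 5.140625
side ellipse [303.8642 264.4694] [11.1451 11.9323] 68.22351837158203 56.28125
0 [array([352.1649, 197.6825]), array([350.9709, 196.2539]), array([297.4489, 267.5912]), array([299.2274, 269.3805])]
0.01 [array([351.3594, 194.7532]), array([350.1726, 193.3504]), array([300.883 , 265.3277]), array([302.6109, 267.1355])]
0.02 [array([350.5542, 191.8284]), array([349.3746, 190.4512]), array([304.2822, 263.0867]), array([305.9603, 264.9125])]
```

Request:
drive_tool:
  rows:
    - [[0,0,0.045],[2,-2,-2],6.8]
    - [[0,0,0],[1.9,-1.7,-2],6.8]
    - [[0,0,0],[0,0,-2],6.8]
    - [[0,0,0],[0,0,0],6.8]
    - [[0,0,0],[0,0,0],6.8]

```text
clock: 1.72
position: [0.4809, 0.2415, 0.1533]
ee_rot: [0.001, -0.141, 0.99, 0.0]
contact_force: [-1.2, -0.1, 0.8]
width: 0.0678
gripper_force: 0.0
```

```bash
python3 - <<'E'
from h import *
np.set_printoptions(precision=4,suppress=True)
s=manip.get_state();print(s["position"],s["ee_rot"],s["qpos"],s["qd"])
im=snap("side","side1")
c=cv2.resize(im[90:240,130:330],None,fx=4,fy=4,interpolation=cv2.INTER_CUBIC);cv2.imwrite("pics/crop1.png",c)
print(proj("side",s["position"]),proj("side",[.481,.2375,.088]))
print(plane("top",348.2,191.1,.0858),tri((348.2,191.1),(303.9,264.5)),plane("side",303.9,264.5,.0858))
E
```

```text
[0.4809 0.2415 0.1533] [ 0.0005 -0.1405  0.9901  0.0003] [ 0.3359  0.2865  1.7244  0.0004  1.1295 -1.5171] [-0.0005 -0.0077 -0.0092 -0.0023 -0.0045 -0.0009]
[193.8308 146.4299] [196.7841 165.856 ]
[ 0.6093 -0.1913  0.0858] (array([ 0.609 , -0.1915,  0.0841]), np.float64(0.0009590117063868366)) [ 0.6078 -0.1925  0.0858]
```

View pics/crop1.png

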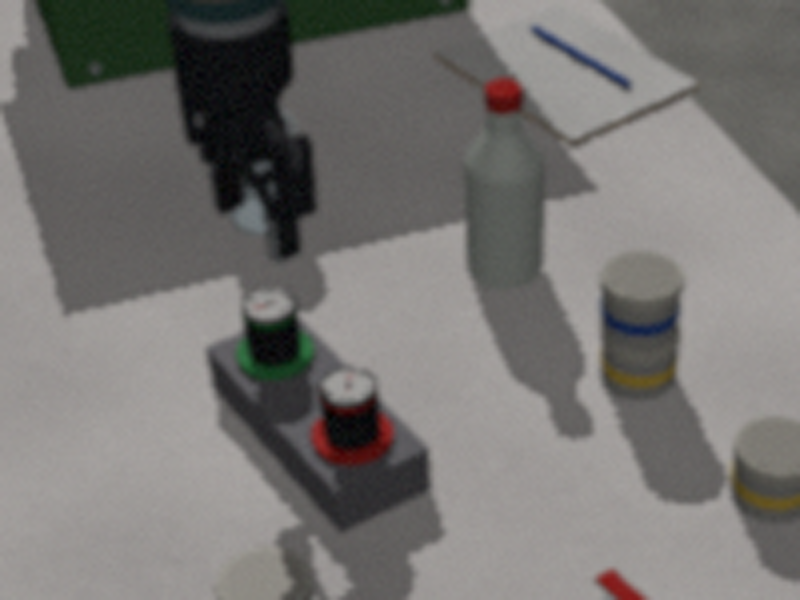

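The side view shows the gripper above the green gauge (dial at crop (270,303)), lined up along the block, with the red gauge clear of the fingers. I'll descend in steps and close.

Request:
drive_tool:
  rows:
    - [[0,0,0],[0,-0.4,-1.3],6.8]
    - [[0,0,0],[0,0,-3],6.8]
    - [[0,0,0],[0,0,-2.5],6.8]
    - [[0,0,0],[0,0,-1.5],6.8]
    - [[0,0,0],[0,0,-1],6.8]
    - [[0,0,0],[0,0,0],6.8]

```text
clock: 2.52
position: [0.4808, 0.2366, 0.059]
ee_rot: [-0.0, -0.14, 0.99, -0.0]
contact_force: [-0.7, 0.3, 0.3]
width: 0.0682
gripper_force: 0.0
```

Request:
drive_tool:
  rows:
    - [[0,0,0],[0,0,0],3.0]
    - [[0,0,0],[0,0,0],3.0]
    - [[0,0,0],[0,0,0],3.0]
    - [[0,0,0],[0,0,0],3.0]
    - [[0,0,0],[0,0,0],3.0]
  force: 60

```text
clock: 3.15
position: [0.4817, 0.2372, 0.0605]
ee_rot: [0.001, -0.14, 0.99, 0.001]
contact_force: [-0.8, 0.0, 5.8]
width: 0.0387
gripper_force: 60.2
```

Request:
drive_tool:
  rows:
    - [[0,0,0],[0,0,1.5],3.0]
    - [[0,0,0],[0,0,3],3.0]
    - [[0,0,0],[0,0,5],3.0]
    - [[0,0,0],[0,0,5],3.0]
    - [[0,0,0],[0.5,-2,1],3.0]
    - [[0,0,0],[1,-4,0],3.0]
    - [[0,0,0],[1,-4,0],3.0]
    - [[0,0,0],[1,-4,0],3.0]

```text
clock: 4.15
position: [0.5153, 0.0951, 0.2147]
ee_rot: [-0.001, -0.14, 0.99, -0.0]
contact_force: [-0.2, 0.6, -2.1]
width: 0.0388
gripper_force: 61.7
```

Request:
drive_tool:
  rows:
    - [[0.02,-0.08,0],[1,-4,0],3.0]
    - [[0.02,-0.08,0],[1,-4,0],3.0]
    - [[0.02,-0.08,0],[1,-4,0],3.0]
    - [[0.02,-0.08,0],[1,-4,0],3.0]
    - [[0.02,-0.08,0],[1,-4,0],3.0]
    - [[0.02,-0.08,0],[0,-4,0],3.0]
    - [[0,0,0],[0,-2,0],3.0]
    - [[0,0,0],[0,0,0],3.0]

```text
clock: 5.15
position: [0.5699, -0.1598, 0.2187]
ee_rot: [0.238, -0.133, 0.962, 0.022]
contact_force: [0.6, -0.2, -2.6]
width: 0.0391
gripper_force: 61.7
```

```bash
cat >> h.py <<'E'
from scipy.spatial.transform import Rotation as R
yaw=.276
n_=np.array([-np.sin(.5)*np.cos(yaw),-np.sin(.5)*np.sin(yaw),np.cos(.5)])
y_=np.array([-np.sin(yaw),np.cos(yaw),0])
Tg=R.from_matrix(np.c_[np.cross(y_,-n_),y_,-n_])
def status():
    s=manip.get_state();e=R.from_quat(s["ee_rot"],scalar_first=True)
    print("clk",s["clock"],"p",s["position"],"q",s["qpos"].round(2),"w",s["width"],"F",s["contact_force"])
    print("turn to go",(Tg*e.inv()).as_rotvec(),"tool z",e.as_matrix()[:,2]);return s,e
np.set_printoptions(precision=4,suppress=True)
E
python3 - <<'E'
from h import *
s,e=status();print((np.array([.5677,-.2034,.1644])-s["position"])*100)
E
```

```text
clk 5.15 p [ 0.5699 -0.1598  0.2187] q [-0.6   0.14  1.85  0.47  0.86 -2.7 ] w 0.039073670027977375 F [ 0.5593 -0.1542 -2.646 ]
turn to go [ 0.0242 -0.0107  0.0068] tool z [ 0.4527  0.1062 -0.8853]
[-0.2218 -4.3563 -5.4324]
```

q6 is at its limit (-2.70). The gauge is round, so I'll make a half turn about its axis, which gives the same grasp with q6 near 0.4.

Request:
drive_tool:
  rows:
    - [[0.08,0.023,-0.153],[0,0,0],3.0]
    - [[0.08,0.023,-0.153],[0,0,0],3.0]
    - [[0.08,0.023,-0.153],[0,0,0],3.0]
    - [[0.08,0.023,-0.153],[0,0,0],3.0]
    - [[0.08,0.023,-0.153],[0,0,0],3.0]
    - [[0.08,0.023,-0.153],[0,0,0],3.0]
    - [[0.08,0.023,-0.153],[0,0,0],3.0]
    - [[0.08,0.023,-0.153],[0,0,0],3.0]

```text
clock: 6.15
position: [0.5697, -0.1564, 0.2183]
ee_rot: [0.152, 0.513, 0.826, 0.178]
contact_force: [-0.6, 1.0, -3.1]
width: 0.0387
gripper_force: 61.7
```

Request:
drive_tool:
  rows:
    - [[0.08,0.023,-0.153],[0,0,0],3.0]
    - [[0.08,0.023,-0.153],[0,0,0],3.0]
    - [[0.08,0.023,-0.153],[0,0,0],3.0]
    - [[0.08,0.023,-0.153],[0,0,0],3.0]
    - [[0.08,0.023,-0.153],[0,0,0],3.0]
    - [[0.08,0.023,-0.153],[0,0,0],3.0]
    - [[0.08,0.023,-0.153],[0,0,0],3.0]
    - [[0.08,0.023,-0.153],[0,0,0],3.0]

```text
clock: 7.15
position: [0.5697, -0.1564, 0.2183]
ee_rot: [-0.005, 0.919, 0.305, 0.249]
contact_force: [0.4, -0.7, -1.8]
width: 0.0389
gripper_force: 61.7
```

Request:
drive_tool:
  rows:
    - [[0.08,0.023,-0.153],[0,-2,0],3.0]
    - [[0.08,0.023,-0.153],[0,-2,0],3.0]
    - [[0,0,0],[0,0,0],3.0]

```text
clock: 7.52
position: [0.5702, -0.1981, 0.2183]
ee_rot: [-0.045, 0.957, 0.142, 0.25]
contact_force: [-0.3, 0.6, -2.4]
width: 0.0388
gripper_force: 61.7
```

```bash
sed -i 's/^Tg=.*/Tg=R.from_matrix(np.c_[np.cross(-y_,-n_),-y_,-n_])/' h.py
python3 - <<'E'
from h import *
s,e=status();print((np.array([.5677,-.2034,.1644])-s["position"])*100)
E
```

```text
clk 7.525 p [ 0.5702 -0.1981  0.2183] q [-0.7   0.18  1.81  0.55  0.94  0.29] w 0.038758889257143506 F [-0.3166  0.5534 -2.3595]
turn to go [-0.0186  0.0076 -0.0232] tool z [ 0.4646  0.1576 -0.8714]
[-0.2462 -0.5304 -5.3892]
```

Request:
drive_tool:
  rows:
    - [[-0.019,0.008,-0.023],[-0.2,-0.5,-2],3.0]
    - [[0,0,0],[0,0,-2],3.0]
    - [[0,0,0],[0,0,-1.4],3.0]
    - [[0,0,0],[0,0,0],3.0]
    - [[0,0,0],[0,0,0],3.0]

```text
clock: 8.15
position: [0.5682, -0.2037, 0.1648]
ee_rot: [-0.034, 0.96, 0.132, 0.246]
contact_force: [0.4, -0.3, -2.8]
width: 0.0389
gripper_force: 61.7
```

```bash
python3 - <<'E'
from h import *
s,e=status()
z=-e.as_matrix()[:,2]; mouth=s["position"]-.0465*z
print("mouth",mouth, "proj mouth/collar", [proj(c,mouth+z*h) for c in("side","top") for h in(0,.029,.074)])
a=snap("side","side2");b=snap("top","top2")
A=cv2.resize(a[205:295,250:340],None,fx=6,fy=6,interpolation=cv2.INTER_CUBIC)
B=cv2.resize(b[170:240,325:368],None,fx=6,fy=6,interpolation=cv2.INTER_CUBIC)
B=cv2.copyMakeBorder(B,0,540-420,0,0,cv2.BORDER_CONSTANT)
cv2.imwrite("pics/crop2.png",np.clip(np.hstack([A,B])*1.4,0,255).astype(np.uint8))
E
```

```text
clk 8.15 p [ 0.5682 -0.2037  0.1648] q [-0.7   0.23  1.9   0.58  0.8   0.23] w 0.03889595575898593 F [ 0.4214 -0.3377 -2.7831]
turn to go [-0.0003  0.0008  0.003 ] tool z [ 0.4624  0.1295 -0.8772]
mouth [ 0.5897 -0.1977  0.124 ] proj mouth/collar [array([298.7427, 257.7654]), array([294.555 , 253.2498]), array([287.5565, 245.7031]), array([352.4106, 195.6812]), array([355.1946, 198.9916]), array([359.734 , 204.3939])]
```

View pics/crop2.png

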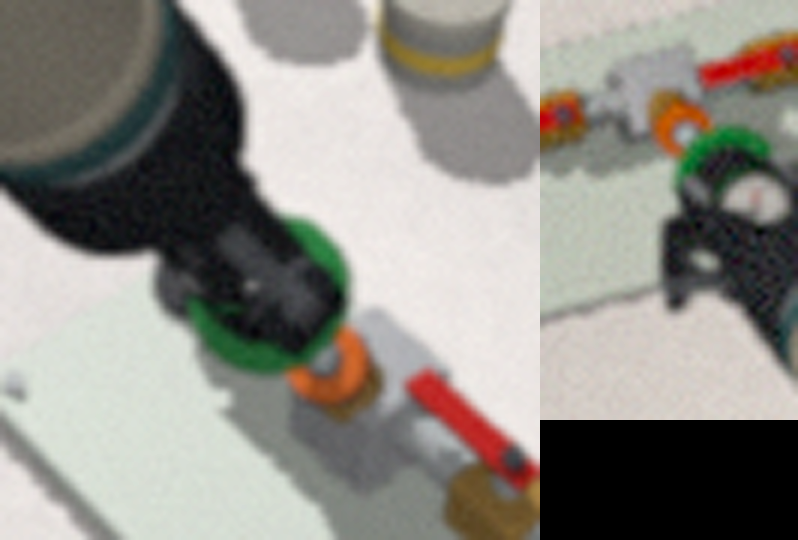

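The side crop shows the collar centred at about (294.3,253.8), where (294.6,253.2) was predicted, and the grey tip at (303.8,264.3) right below the mouth along the lean. That's good to about 1 mm, so I'll advance along the axis and watch the force.

Request:
drive_tool:
  rows:
    - [[0,0,0],[0.46,0.13,-0.88],3.0]
    - [[0,0,0],[0.46,0.13,-0.88],3.0]
    - [[0,0,0],[0.37,0.1,-0.7],3.0]
    - [[0,0,0],[0,0,0],3.0]
  force: 90

```text
clock: 8.75
position: [0.5803, -0.1998, 0.1383]
ee_rot: [-0.035, 0.96, 0.131, 0.244]
contact_force: [-0.4, 0.0, -2.3]
width: 0.0385
gripper_force: 90.4
```

Request:
drive_tool:
  rows:
    - [[0,0,0],[0.09,0.03,-0.18],3.0]
    - [[0,0,0],[0.09,0.03,-0.18],3.0]
    - [[0,0,0],[0.09,0.03,-0.18],3.0]
    - [[0,0,0],[0,0,0],3.0]

```text
clock: 9.25
position: [0.5832, -0.1994, 0.134]
ee_rot: [-0.034, 0.96, 0.131, 0.245]
contact_force: [-0.8, 0.5, -2.1]
width: 0.0382
gripper_force: 90.4
```

```bash
cat >> h.py <<'E'
S0=np.array([.609,-.1917,.0858])
def rel():
    s,e=status();z=-e.as_matrix()[:,2];m=s["position"]-.0465*z;d=m-S0
    X=np.cross(y_,n_);print("mouth rel sleeve_rest: axial %.4f lat x %.4f y %.4f"%(d@n_,d@X,d@y_),"F ax,x,y",np.array([s["contact_force"]@v for v in(n_,X,y_)]),"M x,y",s["moment"]@X,s["moment"]@y_)
E
python3 -c "
from h import *
rel()"
```

```text
clk 9.25 p [ 0.5832 -0.1994  0.134 ] q [-0.67  0.28  1.92  0.62  0.73  0.2 ] w 0.03820438120609231 F [-0.8004  0.451  -2.075 ]
turn to go [-0.0011 -0.0003  0.0042] tool z [ 0.4616  0.1297 -0.8776]
mouth rel sleeve_rest: axial 0.0087 lat x -0.0005 y -0.0004 F ax,x,y [-1.5107 -1.5628  0.6521] M x,y 0.0032569826900707786 0.42278480134386204
```

The mouth is over the tip with no side force, so I'll continue onto the sleeve.

Request:
drive_tool:
  rows:
    - [[0,0,0],[0.09,0.03,-0.18],3.0]
    - [[0,0,0],[0.09,0.03,-0.18],3.0]
    - [[0,0,0],[0.09,0.03,-0.18],3.0]
    - [[0,0,0],[0.09,0.03,-0.18],3.0]
    - [[0,0,0],[0,0,0],3.0]

```text
clock: 9.88
position: [0.5867, -0.1982, 0.127]
ee_rot: [-0.034, 0.96, 0.131, 0.245]
contact_force: [-2.3, -0.4, 1.2]
width: 0.0385
gripper_force: 90.4
```

```bash
python3 -c "
from h import *
rel()"
```

```text
clk 9.875 p [ 0.5867 -0.1982  0.127 ] q [-0.67  0.3   1.92  0.63  0.72  0.19] w 0.03854374567304241 F [-2.3435 -0.3709  1.1751]
turn to go [-0.0009 -0.0002  0.0039] tool z [ 0.4616  0.1297 -0.8776]
mouth rel sleeve_rest: axial 0.0008 lat x -0.0006 y -0.0002 F ax,x,y [ 2.1607 -1.5041  0.2818] M x,y 0.05718007130754732 0.5100271265697062
```

The axial force rose by about 3.7 N, so the mouth is on the sleeve. Next is the push through the snap.

Request:
drive_tool:
  rows:
    - [[0,0,0],[0.09,0.03,-0.18],3.0]
    - [[0,0,0],[0.09,0.03,-0.18],3.0]
    - [[0,0,0],[0.09,0.03,-0.18],3.0]
    - [[0,0,0],[0.05,0.01,-0.09],3.0]
    - [[0,0,0],[0,0,0],3.0]

```text
clock: 10.5
position: [0.5901, -0.1972, 0.1205]
ee_rot: [-0.034, 0.96, 0.131, 0.245]
contact_force: [-1.9, 0.2, 0.5]
width: 0.0382
gripper_force: 90.8
```

```bash
python3 -c "
from h import *
rel()"
```

```text
clk 10.5 p [ 0.5901 -0.1972  0.1205] q [-0.66  0.31  1.92  0.64  0.7   0.19] w 0.03823942184469797 F [-1.9252  0.2267  0.5409]
turn to go [-0.0011 -0.0002  0.0041] tool z [ 0.4617  0.1297 -0.8775]
mouth rel sleeve_rest: axial -0.0066 lat x -0.0006 y -0.0002 F ax,x,y [ 1.3331 -1.3121  0.7428] M x,y 0.0865641154593269 0.5249400907380273
```

It's past the snap, in the force dip (about 2.8 N net at about 6.6 mm). I'll press on to the stop.

Request:
drive_tool:
  rows:
    - [[0,0,0],[0.05,0.01,-0.09],3.0]
    - [[0,0,0],[0.05,0.01,-0.09],3.0]
    - [[0,0,0],[0,0,0],3.0]
    - [[0,0,0],[0,0,0],3.0]

```text
clock: 11.0
position: [0.5905, -0.1971, 0.1201]
ee_rot: [-0.034, 0.96, 0.132, 0.245]
contact_force: [-10.0, -0.8, 11.6]
width: 0.0384
gripper_force: 92.6
```

```bash
python3 -c "
from h import *
rel()"
```

```text
clk 11.0 p [ 0.5905 -0.1971  0.1201] q [-0.66  0.31  1.92  0.64  0.7   0.18] w 0.03835339514320271 F [-9.971  -0.7998 11.5609]
turn to go [-0.0002  0.0005  0.0034] tool z [ 0.4622  0.1293 -0.8773]
mouth rel sleeve_rest: axial -0.0072 lat x -0.0004 y -0.0003 F ax,x,y [14.8496 -3.0678  1.9477] M x,y 0.401034984657076 0.9145159780160328
```

The force jumped to about 16 N while travel stopped, so the gauge is on the stop. I'll press slightly more for margin and take one check picture.

Request:
drive_tool:
  rows:
    - [[0,0,0],[0.03,0.01,-0.05],3.0]
    - [[0,0,0],[0,0,0],3.0]
    - [[0,0,0],[0,0,0],3.0]

```text
clock: 11.38
position: [0.5906, -0.1971, 0.12]
ee_rot: [-0.034, 0.96, 0.132, 0.245]
contact_force: [-13.7, -1.0, 15.4]
width: 0.0386
gripper_force: 92.8
```

```bash
python3 - <<'E'
from h import *
rel()
a=snap("side","side3");b=snap("top","top3")
A=cv2.resize(a[205:305,250:350],None,fx=5,fy=5,interpolation=cv2.INTER_CUBIC)
B=cv2.resize(b[165:225,320:380],None,fx=5,fy=5,interpolation=cv2.INTER_CUBIC)
B=cv2.copyMakeBorder(B,0,200,0,0,cv2.BORDER_CONSTANT)
cv2.imwrite("pics/crop3.png",np.clip(np.hstack([A,B])*1.4,0,255).astype(np.uint8))
E
```

```text
clk 11.375 p [ 0.5906 -0.1971  0.12  ] q [-0.66  0.31  1.92  0.64  0.7   0.18] w 0.03864908894281301 F [-13.6849  -1.0489  15.3668]
turn to go [0.0001 0.0007 0.0032] tool z [ 0.4623  0.1291 -0.8773]
mouth rel sleeve_rest: axial -0.0073 lat x -0.0004 y -0.0003 F ax,x,y [19.9353 -4.4387  2.72  ] M x,y 0.5194716104686663 1.1138720913324378
```

View pics/crop3.png

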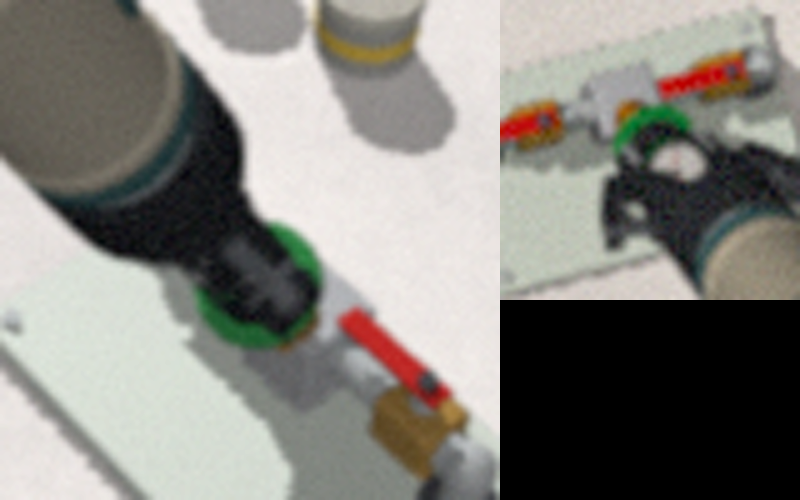

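The picture shows the collar seated over the nipple, with the collar at crop (262,285) and the sleeve hidden beneath it. Nothing else is touched. The push is steady at about 20 N, so I'm handing in.

```bash
python3 -c "
from h import *
rel();print(job.sign_off())"
```

```text
clk 11.475 p [ 0.5906 -0.1971  0.12  ] q [-0.66  0.31  1.92  0.64  0.7   0.18] w 0.03813091613922039 F [-13.517   -2.0328  15.1836]
turn to go [0.0001 0.0007 0.0032] tool z [ 0.4623  0.1291 -0.8773]
mouth rel sleeve_rest: axial -0.0073 lat x -0.0004 y -0.0003 F ax,x,y [19.8256 -4.6201  1.7276] M x,y 0.5696300187370128 1.0973131105129357
the job is handed in; nothing more can be done
None
```

I pushed the green gauge onto the leaning nipple through the snap to the stop and handed in at 11.5 s, still gripping it and pressing with about 20 N; sign-off returned no verdict.

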